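# Put the nail brush away in the drop-front box

### The job

Pull the front flap of the box all the way down, put the nail brush from the soap tray inside the box, lying bristles down on its floor, then push the flap back up until it is fully shut. Leave the soap tray and the other things on the ledge where they are.

Things in the scene. Friction and masses are not known exactly. Their poses are not given: they have to be found in the camera images.
- box: White storage box, fixed on a dark granite ledge whose top is at z = 20 mm; clear roof and back wall; its only opening is the front, covered by the flap. 170 wide (y), 160 deep (x), 104 high. Origin: underside of the box (on the ledge), straight below the hinge line at the middle of the front; x runs from the front into the box (away from the robot), y to its left side, z up.
- box_in (a point): Centre of the box's inner floor: box (76, 0, 39 mm), 1 mm below the open flap's face. Clear inside: 154 wide, 152 deep (box x 0 to 152), 58 high. The roof (box z 98 to 104) begins at the front, x = 0, but has a finger notch in the middle of its front edge, 90 wide (y -45 to 45), 40 deep, open above: shut upright fingers can push the brush in from behind through it.
- box_hinge (a point): Midpoint of the flap's hinge line, fixed at box (0, 0, 40 mm); the hinge axis runs along box y.
- flap (a joint): Flap angle: 0 = upright, shut; 1.57 = fully down, level, at its stop. Starts shut or slightly ajar (to 0.12). A stiff hinge (0.2 N m friction): it stays wherever it is left; 1 to 4 N at the bar moves it. When down, its inner face is level, 40 mm above the ledge, in line with the box floor: a solid panel from box x = 0 to -62 mm, then the hand opening, then the bar.
- flap_bar (a point): Centre of the steel bar at the flap's free edge (moves with it): round, 12 mm thick, along box y. Shut: at box (-6, 0, 147 mm), above the roof. Down: at (-107, 0, 34 mm). The flap is a grey panel 170 wide, 62 long, 12 thick; two side ears carry the bar, leaving a through opening 146 x 39 mm, so that fingers can straddle the bar from above, one in the opening, at every flap angle.
- brush: Plastic nail brush, 95 long (x), 45 wide (y), 35 high, about 80 g, bristles down in the soap tray. Black back (z 16 to 32 mm) with a low rib on top, over a rigid white bristle block 87 x 39 (z 0 to 16 mm). Origin: centre of the underside of the bristles; z up when the bristles are down.
- tray: loose stainless steel soap tray 150 (x) by 100 (y), rim 8 mm high, six drain ridges along x whose tops are 6 mm above its underside; the brush lies on the ridges. Origin: centre of the underside. It stands on the left or the right part of the ledge.
- dish: white ceramic ring dish, 96 mm across, 22 mm high with a 47 mm cone in its middle; bystander on the other side from the tray. Origin: centre of the underside.
- pump: red pump bottle with white pump head, 66 mm across, 165 mm high; bystander at the back of the ledge. Origin: centre of the underside.
- comb: black wide-tooth comb lying flat, 170 long (x), 51 wide, 6 mm thick; bystander at the back of the ledge. Origin: underside, near the middle.
Not all that is in view belongs to the job. There is more than one size of the brush; the job needs the middle-sized.

How it is judged:
On the way, in this order (a step that is already met when the one before it is completed fails the run):
1. the flap is pulled all the way down (past 1.4 rad) (value of joint flap above 1.4 rad), for 0.2 s.
2. the brush lies inside the box on its floor, bristles down (x of brush in the frame of box between 0.02 and 0.14 m and y of brush in the frame of box between -0.07 and 0.07 m and z of brush in the frame of box between 0.033 and 0.047 m and angle between brush's own z axis and vertical below 0.2 rad), for 0.2 s.
At the end, for the whole second after the job is handed in: The flap is shut (under 0.06 rad) and the brush lies at rest wholly inside the box, bristles down on its floor (tilt under 0.2 rad); tray, dish, pump bottle and comb stand where they were (value of joint flap below 0.06 rad and x of brush in the frame of box between 0.015 and 0.14 m and y of brush in the frame of box between -0.07 and 0.07 m and z of brush in the frame of box between 0.033 and 0.047 m and angle between brush's own z axis and vertical below 0.2 rad and linear speed of brush below 0.02 m/s); the robot touches nothing.
It fails at once if the pump bottle is shifted by more than 30 mm or tipped (distance of pump from where it was at the start of the episode above 0.03 m or angle between pump's own z axis and vertical above 0.35 rad).
It fails at once if the ring dish is shifted by more than 30 mm (distance of dish from where it was at the start of the episode above 0.03 m).
It fails at once if the comb is shifted by more than 30 mm (distance of comb from where it was at the start of the episode above 0.03 m).
It fails at once if the soap tray is shifted by more than 40 mm (distance of tray from where it was at the start of the episode above 0.04 m).
It also fails if it takes over 72 s, if anything falls off the work surface, if the arm or the gripper's body presses on something with over 40 N, if the wrist force passes 120 N, or if a joint passes its speed limit or range.

### The arm

A 7-joint arm with a two-finger parallel gripper is mounted at the origin on the work surface. World frame = base frame: x ahead of the robot, y to its left, z up, the work surface at z = 0. Lengths are in m, angles in rad, forces in N, time in s.
With the tool pointing down it reaches from about 0.425 to 0.925 m from the base axis. Payload 6.8 kg.
Tool frame: the origin (TCP) lies at the very end of the fingers, on their centre line; the grasp point (between the pads) lies 19 mm behind it (env.grasp_offset is the distance from the TCP to the grasp point, in m); z points along the fingers, y is the line along which they close (so a half turn about z gives the same grasp; the last joint's range is limited). The gripper opens to 88 mm and grips with 3 to 60 N. Pads are 20 mm wide; open, the fingers measure 115 mm over their backs; the gripper's body (75 mm by 178 mm) begins 61 mm behind the grasp point.
Start: joints at [1.078, 0.477, 0.022, 1.555, -0.011, 1.109, -0.083], TCP at [0.253, -0.626, 0.195] pointing down, gripper open.
Joint ranges: [-2.96, 2.96], [-0.34, 2.1], [-1.41, 1.46], [0.24, 2.44], [-1.37, 4.51], [0.17, 1.92], [-2.96, 2.96]. Speed limits (rad/s): [2.39, 2.39, 3.14, 3.14, 3.14, 3.14, 3.14].

### API

Orientations are given as a rotation vector (axis times angle).
In Python, from plant import readout, snapshot, camera_model, sign_off, env gives the robot as it stands.
- The arm moves only by the tool step_arm, never from a script. Its argument "rows" is a list of rows, each an object of numbers: "tx", "ty", "tz": the shift along the tool's x, y, z in m; "yaw": the turn about the tool's z in rad; "grip": the opening, from 0 (shut) to 1 (fully open). A call has 1 to 8 rows; each row shifts and turns the commanded pose from where the row before left it, along the tool's axes as they then stand; what a row does not reach is not made up. A row lasts 1/12 s, in which the tool goes at most 41.7 mm and 7.16 degrees, less where a joint would pass 70% of its speed; a pose out of reach is approached as far as the arm can. A call with a gripper value outside its range is refused whole. The fingers move at their own pace and stop on an object; "grip_force" is the grip in N (left out, the last holds). Time passes only in rows, so rows that do not move let the fingers close. It gives the time, the measured TCP pose, the force, the opening and the grip force at its end, in the units of the state.
- readout.get_obs(): the state, without advancing time (a new reading comes with each control period).
- snapshot(name): name is "side" or "top" or "wrist"; returns the picture (480x640x3 uint8, blue, green, red); there is no depth.
- camera_model(name): a dict with "fx", "fy", "cx", "cy" (pixels), "camera_from_world" (4x4, takes a point from world to camera coordinates). Camera axes: x right, y down, z forward; pixel columns grow to the right and rows downward; lengths in m; the calibration is good to about 2 mm. A picture is of the moment at which its call begins: read the wrist's pose just before it. camera_model takes no time and is no camera call; for the wrist camera it gives the pose at the moment of the call.
- sign_off(): hands the job in; it is judged then, once.
The state is a dict: "time_s": time; "joints": joint angles; "dq": joint speeds; "tau": joint torques, N m; "ee_pos": TCP position; "eef_rot": TCP orientation; "contact_force": force on the tool from outside, world axes, zero at the start; "torque": the same for the moment, N m; "finger_gap": opening from 0.0 (shut) to 1.0 (fully open); "grasp_force": force on a finger pad.
Only numpy, scipy, OpenCV 4.12 (cv2) and the standard library are available. Lean on these libraries where they do the work, as an engineer would, in place of code of your own. Each camera call takes 0.05 s, during which the arm holds its last target. There are 200 camera calls.

## Working session

There is one attempt and no reset: what is moved stays moved. The work goes in short steps, Python scripts to look and compute and a tool call to move; the robot and the scene stay as the last step left them, time stands still between calls to the robot, and variables do not carry over. Pictures are saved under pics/ and viewed, at most 10 in all, crops included, and the job is handed in when it is done.

Besides the shell and the picture viewer there is one more tool, called as name([rows], argument=value, ...), one row to a line, values as JSON. step_arm: Moves the arm, as the interface text tells. Its arguments: {"type":"object","properties":{"rows":{"type":"array"},"grip_force":{"type":"number"}},"required":["rows"]}

```bash
mkdir -p pics; python3 - <<'E'
from plant import readout,snapshot,camera_model,env
import cv2,numpy as np
o=readout.get_obs();print(o)
ims=[snapshot(n) for n in("side","top")]
for n,i in zip(("side","top"),ims):
    cv2.imwrite(f"pics/{n}0.png",i); m=camera_model(n);print(n,m["fx"],m["cx"],m["cy"],np.linalg.inv(m["camera_from_world"]).round(3).tolist())
E
```

```text
{'time_s': 0.0, 'joints': array([ 1.07791479,  0.4778136 ,  0.02234786,  1.55644144, -0.01148588,
        1.10930509, -0.08311752]), 'dq': array([ 9.68068351e-05, -1.12058995e-03,  7.38663955e-04, -3.48350176e-04,
       -2.30068708e-03,  1.29825203e-03,  5.98749449e-05]), 'tau': array([-6.54222549e-04, -5.82854712e+01,  1.53451659e+00, -2.72612822e+01,
       -5.43751137e-02,  1.69713231e-02,  1.61209509e-04]), 'ee_pos': array([ 0.25309219, -0.62504732,  0.19397713]), 'eef_rot': array([-3.08189204e+00, -6.00358359e-01,  7.86757195e-04]), 'contact_force': array([0.08020781, 0.37608469, 0.66342056]), 'torque': array([ 0.00984251, -0.06601909,  0.01635177]), 'grasp_force': 0.0, 'finger_gap': 1.002140003585018}
side 495.5829714380511 316.31984302040786 238.04533762106576 [[-0.732, -0.352, 0.583, -0.348], [-0.681, 0.392, -0.618, 1.031], [-0.01, -0.85, -0.527, 0.902], [0.0, 0.0, 0.0, 1.0]]
top 578.3054928627796 307.98573183865676 255.5846910935779 [[0.023, -0.994, 0.106, 0.31], [-1.0, -0.021, 0.018, 0.119], [-0.015, -0.106, -0.994, 1.82], [0.0, 0.0, 0.0, 1.0]]
```

View pics/side0.png

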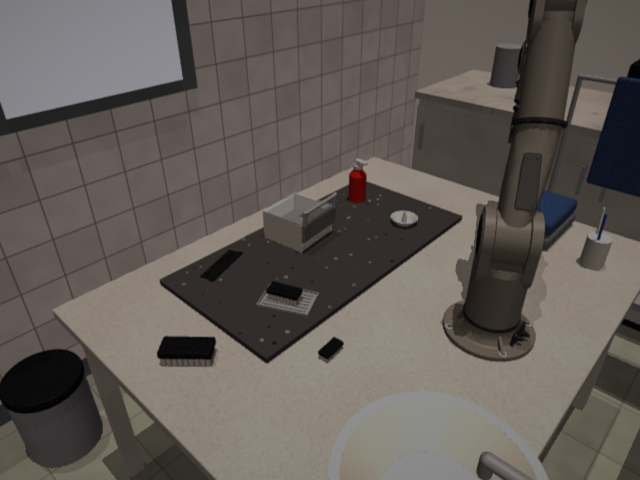

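View pics/top0.png

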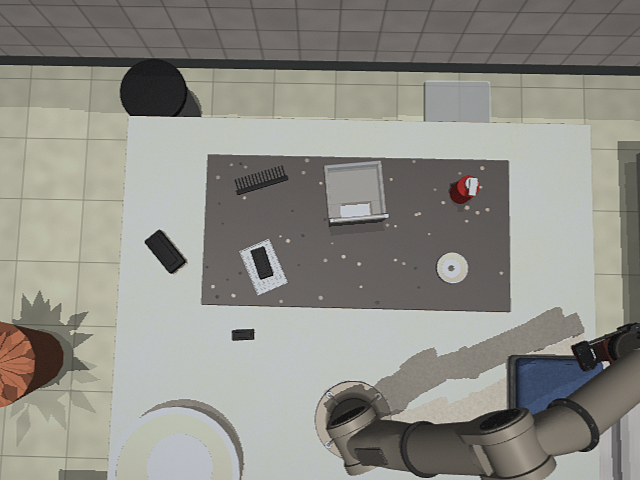

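Three brushes: large at top (165,251), on the table; middle at top (262,262), lying in the steel tray; small at (243,334), on the table. The one in the tray fits the task (middle-sized, in the tray). I'll measure it and confirm in a crop.

```bash
cat > h.py <<'E'
import numpy as np,cv2
from scipy.spatial.transform import Rotation as R
def ray(m,p):
    T=np.linalg.inv(m["camera_from_world"]);d=T[:3,:3]@[(p[0]-m["cx"])/m["fx"],(p[1]-m["cy"])/m["fy"],1]
    return T[:3,3],d/np.linalg.norm(d)
def plane(m,p,z):
    c,d=ray(m,p);return c+d*(z-c[2])/d[2]
def tri(m1,p1,m2,p2):
    c,d=ray(m1,p1);e,f=ray(m2,p2);s=np.linalg.lstsq(np.c_[d,-f],e-c,rcond=None)[0]
    a=c+d*s[0];b=e+f*s[1];return (a+b)/2,np.linalg.norm(a-b)
def proj(m,P):
    q=m["camera_from_world"]@np.r_[P,1];return np.array([m["fx"]*q[0]/q[2]+m["cx"],m["fy"]*q[1]/q[2]+m["cy"]])
def blobs(mask,lo=20):
    cs,_=cv2.findContours(mask.astype(np.uint8),cv2.RETR_EXTERNAL,cv2.CHAIN_APPROX_NONE)
    return [c for c in cs if cv2.contourArea(c)>lo]
E
python3 - <<'E'
from plant import camera_model
from h import *
t=cv2.imread("pics/top0.png");s=cv2.imread("pics/side0.png");T=camera_model("top");S=camera_model("side")
def dark(im,th,r,name):
    x0,y0,x1,y1=r
    for c in blobs(im[y0:y1,x0:x1].max(2)<th):
        c=c+[x0,y0];(p,sz,a)=cv2.minAreaRect(c);print(name,np.round(p,1),np.round(sz,1),round(a,1));P=p
        bx=cv2.boxPoints((p,sz,a))
        if name=="top":print([plane(T,q,.05).round(3).tolist() for q in bx], plane(T,p,.058).round(3))
    return P
p=dark(t,50,(240,238,290,296),"top");q=dark(s,40,(262,276,306,302),"side")
print("brush back",tri(T,p,S,q))
# crops enlarged
a=cv2.resize(t[150:300,230:400],None,fx=3.5,fy=3.5,interpolation=cv2.INTER_CUBIC)
a=np.clip(a*1.0,0,255)
cv2.imwrite("pics/crop_top.png",a)
b=cv2.resize(s[180:320,200:350],None,fx=4,fy=4,interpolation=cv2.INTER_CUBIC);cv2.imwrite("pics/crop_side.png",np.clip(b*1.6,0,255))
E
```

```text
top [261.6 262.8] [30.4 13.9] 71.6
[[0.511, 0.329, 0.05], [0.525, 0.289, 0.05], [0.437, 0.257, 0.05], [0.422, 0.297, 0.05]] [0.473 0.292 0.058]
side [283.7 290.1] [34.4 13.8] 14.0
brush back (array([0.47415419, 0.293288  , 0.05037077]), np.float64(0.0014754023785877647))[ WARN:0@0.065] global loadsave.cpp:1063 imwrite_ Unsupported depth image for selected encoder is fallbacked to CV_8U.
```

View pics/crop_top.png

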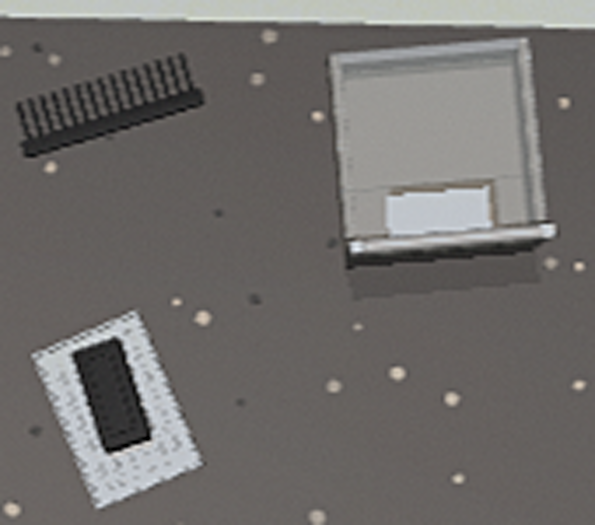

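View pics/crop_side.png

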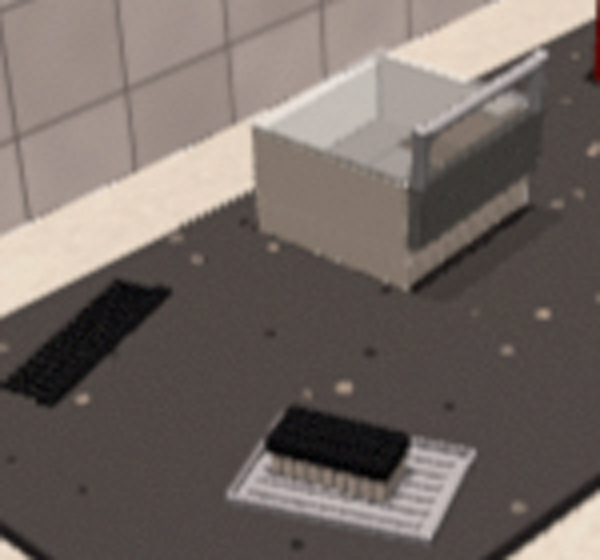

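Confirmed: the brush in the tray (crop_top ~(112,395), crop_side ~(338,440)) is 95×43 mm with black back, bristles down, back centre z ≈ 50 mm as expected. Bar ends: top-crop (350,246),(553,231); side-crop (420,130),(545,58). Now the box.

```bash
python3 - <<'E'
from plant import camera_model
from h import *
T=camera_model("top");S=camera_model("side")
t=lambda x,y:(230+x/3.5-.36,150+y/3.5-.36); s=lambda x,y:(200+x/4-.4,180+y/4-.4)
for n,a,b in[("barL",(352,246),(420,130)),("barR",(553,231),(545,57)),("backL",(332,57),(256,127)),("backR",(526,40),(380,52))]:
    P,e=tri(T,t(*a),S,s(*b));print(n,P.round(4),round(e,4), plane(T,t(*a),.167 if 'bar' in n else .124).round(4))
print("frontbottomL",plane(S,s(413,290),.02).round(4), "backbottomL",plane(S,s(260,231),.02).round(4))
E
```

```text
barL [0.5908 0.0865 0.1711] 0.0004 [0.5916 0.0866 0.167 ]
barR [ 0.608  -0.0792  0.1654] 0.0002 [ 0.6076 -0.0791  0.167 ]
backL [0.7634 0.1053 0.1184] 0.0017 [0.7625 0.1059 0.124 ]
backR [ 0.7824 -0.0599  0.119 ] 0.0012 [ 0.7806 -0.0598  0.124 ]
frontbottomL [0.6022 0.0876 0.02  ] backbottomL [0.7621 0.1095 0.02  ]
```

step_arm([
  {"tz": -0.014,"yaw": -0.12},
  {"tz": -0.014,"yaw": -0.12},
  {"tz": -0.014,"yaw": -0.12},
  {"tz": -0.014,"yaw": -0.12},
  {"tz": -0.014,"yaw": -0.12},
  {"tz": -0.014,"yaw": -0.12},
  {"tz": -0.014,"yaw": -0.12},
  {"tz": -0.014,"yaw": -0.12},
])

```text
validation failed for argument at $.ro...
```

step_arm([
  {"yaw": -0.11},
  {"yaw": -0.11},
  {"yaw": -0.11},
])

```text
validation failed for argument at $.ro...
```

step_arm([
  {"tx": 0.03,"ty": 0.018},
  {"tx": 0.03,"ty": 0.018},
  {"tx": 0.03,"ty": 0.018},
  {"tx": 0.03,"ty": 0.018},
  {"tx": 0.03,"ty": 0.018},
  {"tx": 0.03,"ty": 0.018},
  {"tx": 0.03,"ty": 0.018},
  {"tx": 0.03,"ty": 0.018},
])

```text
validation failed for argument at $.ro...
```

step_arm([
  {"tx": 0.03,"ty": 0.018},
  {"tx": 0.03,"ty": 0.018},
  {"tx": 0.03,"ty": 0.018},
  {"tx": 0.03,"ty": 0.018},
  {"tx": 0.03,"ty": 0.018},
  {"tx": 0.03,"ty": 0.018},
  {"tx": 0.03,"ty": 0.018},
  {"tx": 0.03,"ty": 0.018},
])

```text
validation failed for argument at $.ro...
```

step_arm([
  {"tx": 0.03,"ty": 0.018},
  {"tx": 0.03,"ty": 0.018},
  {"tx": 0.03,"ty": 0.018},
  {"tx": 0.03,"ty": 0.018},
  {},
])

```text
validation failed for argument at $.ro...
```

```bash
python3 - <<'E'
from plant import readout,snapshot,camera_model
from h import *
o=readout.get_obs();m=camera_model("wrist");i=snapshot("wrist");cv2.imwrite("pics/w1.png",i)
np.save("w1.npy",m["camera_from_world"]);print(m["fx"],m["cx"],m["cy"])
print(o["ee_pos"],R.from_rotvec(o["eef_rot"]).as_matrix().round(3),o["joints"],np.linalg.inv(m["camera_from_world"]).round(3))
E
```

```text
333.5693163192157 322.7022046622085 235.8841231795014
[ 0.25316823 -0.62513347  0.19410233] [[ 0.927  0.375 -0.001]
 [ 0.375 -0.927  0.001]
 [-0.    -0.002 -1.   ]] [ 1.07787977  0.47772671  0.02235428  1.55628306 -0.01151118  1.1092767
 -0.08311724] [[ 0.375 -0.888 -0.267  0.326]
 [-0.927 -0.36  -0.105 -0.596]
 [-0.003  0.287 -0.958  0.384]
 [ 0.     0.     0.     1.   ]]
```

View pics/w1.png

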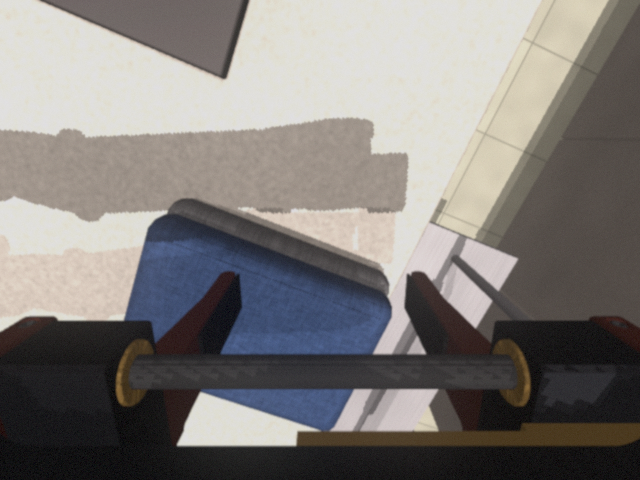

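The moves were refused and the arm did not move, so this picture shows only the start view (fingers at (235,280) and (415,280)). Perhaps rows need all five keys; I'll test one.

step_arm([
  {"tx": 0.0,"ty": 0.0,"tz": -0.014,"yaw": -0.12,"grip": 1.0},
])

```text
time_s: 0.23
ee_pos: [0.2527, -0.6237, 0.2057]
eef_rot: [-3.036, -0.783, 0.002]
contact_force: [0.6, -0.0, -0.5]
finger_gap: 0.999
grasp_force: 0.0
```

step_arm([
  {"tx": 0,"ty": 0,"tz": -0.014,"yaw": -0.12,"grip": 1},
  {"tx": 0,"ty": 0,"tz": -0.014,"yaw": -0.12,"grip": 1},
  {"tx": 0,"ty": 0,"tz": -0.014,"yaw": -0.12,"grip": 1},
  {"tx": 0,"ty": 0,"tz": -0.014,"yaw": -0.12,"grip": 1},
  {"tx": 0,"ty": 0,"tz": -0.014,"yaw": -0.12,"grip": 1},
  {"tx": 0,"ty": 0,"tz": -0.014,"yaw": -0.12,"grip": 1},
  {"tx": 0,"ty": 0,"tz": -0.014,"yaw": -0.12,"grip": 1},
  {"tx": 0,"ty": 0,"tz": 0,"yaw": -0.11,"grip": 1},
])

```text
time_s: 0.9
ee_pos: [0.2539, -0.6267, 0.31]
eef_rot: [2.337, 2.093, -0.002]
contact_force: [0.7, -0.9, 0.7]
finger_gap: 1.0
grasp_force: 0.0
```

step_arm([
  {"tx": 0,"ty": 0,"tz": 0,"yaw": -0.11,"grip": 1},
  {"tx": 0,"ty": 0,"tz": 0,"yaw": -0.11,"grip": 1},
  {"tx": 0.03,"ty": 0.018,"tz": 0,"yaw": 0,"grip": 1},
  {"tx": 0.03,"ty": 0.018,"tz": 0,"yaw": 0,"grip": 1},
  {"tx": 0.03,"ty": 0.018,"tz": 0,"yaw": 0,"grip": 1},
  {"tx": 0.03,"ty": 0.018,"tz": 0,"yaw": 0,"grip": 1},
  {"tx": 0.03,"ty": 0.018,"tz": 0,"yaw": 0,"grip": 1},
  {"tx": 0.03,"ty": 0.018,"tz": 0,"yaw": 0,"grip": 1},
])

```text
time_s: 1.57
ee_pos: [0.3424, -0.4337, 0.3067]
eef_rot: [-2.103, -2.333, 0.0]
contact_force: [1.2, 1.1, 0.7]
finger_gap: 1.0
grasp_force: 0.0
```

step_arm([
  {"tx": 0.03,"ty": 0.018,"tz": 0,"yaw": 0,"grip": 1},
  {"tx": 0.03,"ty": 0.018,"tz": 0,"yaw": 0,"grip": 1},
  {"tx": 0.03,"ty": 0.018,"tz": 0,"yaw": 0,"grip": 1},
  {"tx": 0.03,"ty": 0.018,"tz": 0,"yaw": 0,"grip": 1},
  {"tx": 0.03,"ty": 0.018,"tz": 0,"yaw": 0,"grip": 1},
  {"tx": 0.03,"ty": 0.018,"tz": 0,"yaw": 0,"grip": 1},
  {"tx": 0.03,"ty": 0.018,"tz": 0,"yaw": 0,"grip": 1},
  {"tx": 0.03,"ty": 0.018,"tz": 0,"yaw": 0,"grip": 1},
])

```text
time_s: 2.23
ee_pos: [0.4606, -0.1802, 0.3069]
eef_rot: [2.103, 2.334, -0.0]
contact_force: [0.4, 0.4, 0.3]
finger_gap: 1.004
grasp_force: 0.0
```

step_arm([
  {"tx": 0.03,"ty": 0.018,"tz": 0,"yaw": 0,"grip": 1},
  {"tx": 0.03,"ty": 0.018,"tz": 0,"yaw": 0,"grip": 1},
  {"tx": 0.03,"ty": 0.018,"tz": 0,"yaw": 0,"grip": 1},
  {"tx": 0.03,"ty": 0.018,"tz": 0,"yaw": 0,"grip": 1},
  {"tx": 0.03,"ty": 0.018,"tz": 0,"yaw": 0,"grip": 1},
  {"tx": 0.03,"ty": 0.018,"tz": 0,"yaw": 0,"grip": 1},
  {"tx": 0,"ty": 0,"tz": 0,"yaw": 0,"grip": 1},
])

```text
time_s: 2.82
ee_pos: [0.5503, 0.0165, 0.307]
eef_rot: [-2.09, -2.342, -0.006]
contact_force: [0.4, 0.4, -0.2]
finger_gap: 0.997
grasp_force: 0.0
```

```bash
python3 - <<'E'
from plant import readout,snapshot,camera_model
from h import *
o=readout.get_obs();m=camera_model("wrist");i=snapshot("wrist");cv2.imwrite("pics/w2.png",i)
np.save("w2.npy",m["camera_from_world"])
print(o["ee_pos"],R.from_rotvec(o["eef_rot"]).as_matrix().round(3),o["joints"].round(3),np.linalg.inv(m["camera_from_world"]).round(3))
E
```

```text
[0.55028754 0.01647458 0.30696948] [[-0.113  0.994  0.001]
 [ 0.994  0.113  0.004]
 [ 0.004  0.001 -1.   ]] [ 0.426  0.249 -0.681  1.674  0.159  1.275 -0.173] [[ 0.994  0.107  0.033  0.541]
 [ 0.113 -0.953 -0.281  0.094]
 [ 0.002  0.283 -0.959  0.497]
 [ 0.     0.     0.     1.   ]]
```

View pics/w2.png

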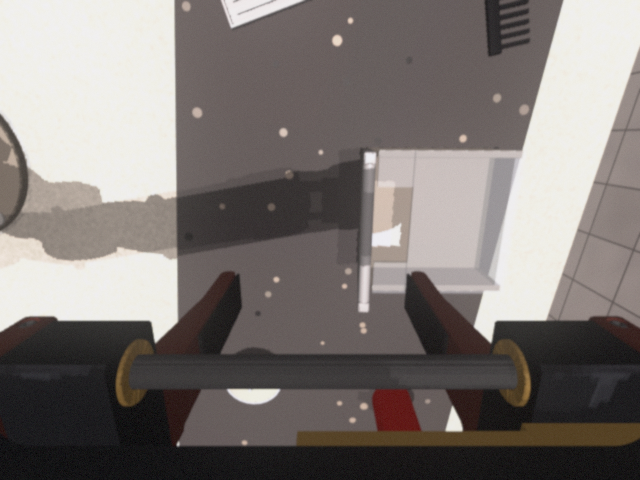

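Wrist view 2: bar ends at (370,152) and (364,310); roof corners at back (521,152) and (498,288).

```bash
python3 - <<'E'
from plant import camera_model
from h import *
W=camera_model("wrist");W["camera_from_world"]=np.load("w2.npy");T=camera_model("top")
tp=lambda x,y:(230+x/3.5-.36,150+y/3.5-.36)
for n,p,a,z in[("barL",(370,153),(352,246),.167),("barR",(364,310),(553,231),.167),("backL",(521,151),(332,57),.124),("backR",(498,289),(526,40),.124)]:
    P,e=tri(W,p,T,tp(*a));print(n,plane(W,p,z).round(4),"tri",P.round(4),round(e,4))
E
```

```text
barL [0.5882 0.0848 0.167 ] tri [0.5687 0.0888 0.3026] 0.0008
barR [ 0.6073 -0.0826  0.167 ] tri [ 0.6058 -0.0781  0.1755] 0.0004
backL [0.7571 0.1041 0.124 ] tri [0.7674 0.1052 0.1061] 0.0012
backR [ 0.7749 -0.0588  0.124 ] tri [ 0.7824 -0.062   0.1138] 0.003
```

step_arm([
  {"tx": -0.0095,"ty": 0.023,"tz": 0,"yaw": 0,"grip": 1},
  {"tx": -0.0095,"ty": 0.023,"tz": 0,"yaw": 0,"grip": 0.6},
  {"tx": 0,"ty": 0,"tz": 0.03,"yaw": 0,"grip": 0.6},
  {"tx": 0,"ty": 0,"tz": 0.03,"yaw": 0,"grip": 0.6},
  {"tx": 0,"ty": 0,"tz": 0.03,"yaw": 0,"grip": 0.6},
  {"tx": 0,"ty": 0,"tz": 0.03,"yaw": 0,"grip": 0.6},
  {"tx": 0,"ty": 0,"tz": 0.025,"yaw": 0,"grip": 0.6},
  {"tx": 0,"ty": 0,"tz": 0.016,"yaw": 0,"grip": 0.6},
])

```text
time_s: 3.53
ee_pos: [0.5948, -0.0077, 0.1427]
eef_rot: [-2.103, -2.33, 0.006]
contact_force: [-0.5, 0.5, -0.1]
finger_gap: 0.602
grasp_force: 0.0
```

step_arm([
  {"tx": 0,"ty": 0,"tz": 0,"yaw": 0,"grip": 0.6},
])

```text
time_s: 3.62
ee_pos: [0.5937, -0.0078, 0.1419]
eef_rot: [-2.102, -2.329, 0.009]
contact_force: [-0.9, -0.7, 0.5]
finger_gap: 0.599
grasp_force: 0.0
```

```bash
python3 - <<'E'
from plant import snapshot
import cv2
i=snapshot("side");j=snapshot("wrist")
a=cv2.resize(i[150:280,240:370],(600,600),interpolation=cv2.INTER_CUBIC)
cv2.imwrite("pics/c3.png",a); cv2.imwrite("pics/w3.png",j)
E
```

```text
(no output)
```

View pics/c3.png

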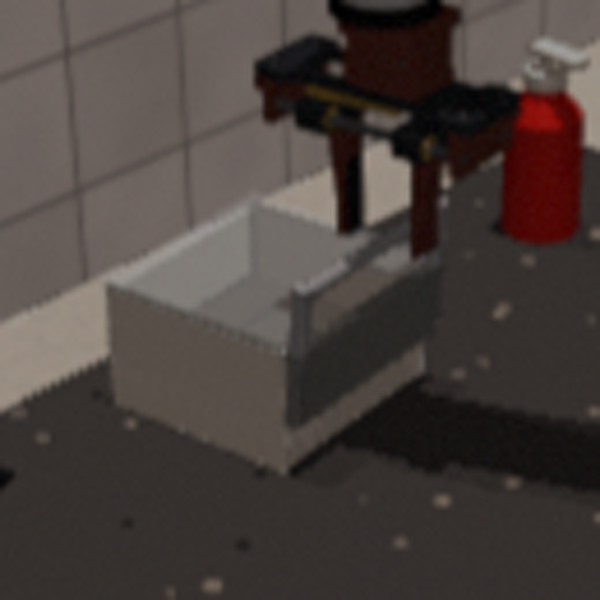

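The crop shows the two fingers straddling the bar (fingers at (350,190) and (425,210), bar between). Close lightly.

step_arm([
  {"tx": 0,"ty": 0,"tz": 0,"yaw": 0,"grip": 0.1},
  {"tx": 0,"ty": 0,"tz": 0,"yaw": 0,"grip": 0.1},
  {"tx": 0,"ty": 0,"tz": 0,"yaw": 0,"grip": 0.1},
  {"tx": 0,"ty": 0,"tz": 0,"yaw": 0,"grip": 0.1},
  {"tx": 0,"ty": 0,"tz": 0,"yaw": 0,"grip": 0.1},
  {"tx": 0,"ty": 0,"tz": 0,"yaw": 0,"grip": 0.1},
], grip_force=10)

```text
time_s: 4.22
ee_pos: [0.597, -0.0057, 0.1463]
eef_rot: [2.103, 2.334, 0.0]
contact_force: [-0.2, 0.3, 0.6]
finger_gap: 0.185
grasp_force: 0.0
```

step_arm([
  {"tx": 0,"ty": 0,"tz": 0,"yaw": 0,"grip": 0.05},
  {"tx": 0,"ty": 0,"tz": 0,"yaw": 0,"grip": 0.05},
  {"tx": 0,"ty": 0,"tz": 0,"yaw": 0,"grip": 0.05},
  {"tx": 0,"ty": 0,"tz": 0,"yaw": 0,"grip": 0.05},
], grip_force=10)

```text
time_s: 4.55
ee_pos: [0.5968, -0.0056, 0.1459]
eef_rot: [-2.103, -2.334, 0.0]
contact_force: [0.4, 0.4, 0.1]
finger_gap: 0.051
grasp_force: 0.0
```

Gap 4.5 mm is less than the bar's 12 mm: missed. Look.

```bash
python3 - <<'E'
from plant import snapshot
import cv2,numpy as np
i=snapshot("side");j=snapshot("wrist")
a=cv2.resize(i[165:255,270:360],(520,520),interpolation=cv2.INTER_CUBIC)
b=cv2.resize(j[100:400,200:460],(450,520),interpolation=cv2.INTER_CUBIC)
cv2.imwrite("pics/c4.png",cv2.resize(np.hstack([a,b]),(800,429)))
E
```

```text
(no output)
```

View pics/c4.png

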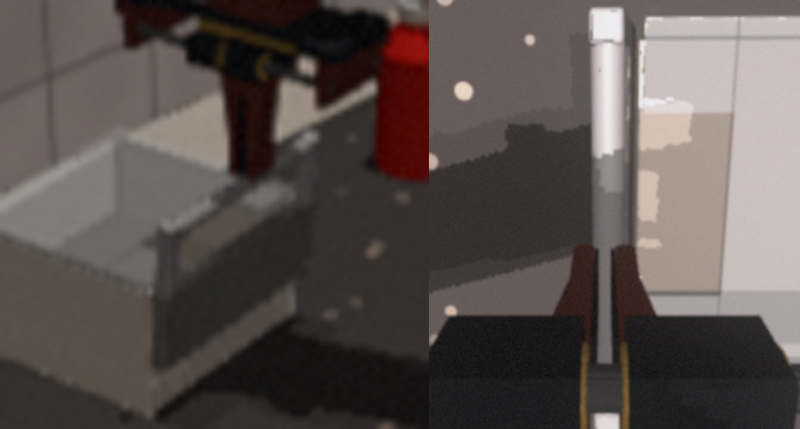

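```bash
python3 - <<'E'
from plant import camera_model,readout
from h import *
S=camera_model("side");T=camera_model("top");o=readout.get_obs();print(o["ee_pos"],proj(S,o["ee_pos"]),proj(S,[.598,.003,.167]))
for d in(0,.019): print(proj(camera_model("wrist"),o["ee_pos"]-[0,0,-d]))
for z in (.146,.13,.167,.18):print(z,proj(S,[.598,-.0056,z]))
W=camera_model("wrist")
# bar left end cap centre & bar edge seen in wrist
f=lambda x,y:(200+(x-429)/.825*260/450,100+y/.825*300/520)
for z in(.12,.146,.167):
  print(z,plane(W,f(607,25),z).round(4), "width",np.linalg.norm(plane(W,f(593,100),z)-plane(W,f(627,100),z)).round(4))
E
```

```text
[ 0.59687289 -0.00560886  0.14592348] [323.35564371 208.05546535] [321.25082589 203.05160279]
[323.22998351 269.89151753]
[323.29314649 282.97056242]
0.146 [323.09375831 207.9240258 ]
0.13 [323.10963198 212.29777633]
0.167 [323.07266701 202.11263726]
0.18 [323.05946178 198.47413786]
0.12 [0.5885 0.0835 0.12  ] width 0.0152
0.146 [0.5885 0.0821 0.146 ] width 0.0134
0.167 [0.5885 0.0811 0.167 ] width 0.0119
```

```bash
python3 - <<'E'
from plant import camera_model,readout,snapshot
from h import *
S=camera_model("side");T=camera_model("top")
c=np.array([.5937,-.0078,.1419]);ax=np.array([.994,.113,0])
for z in (.1419,.16,.17):
  c[2]=z
  for d in(-.033,.033):print(z,d,proj(S,c+d*ax).round(1))
print("seen near (332,204.6) far (315.8,200.3)")
i=cv2.imread("pics/c3.png");print(proj(S,[.5968,-.0056,.1459]))
print(readout.get_obs()["time_s"])
t=snapshot("top");a=cv2.resize(t[140:240,310:410],(560,560),interpolation=cv2.INTER_CUBIC)
s=snapshot("side");b=cv2.resize(s[180:230,295:345],(560,560),interpolation=cv2.INTER_CUBIC)
cv2.imwrite("pics/c5.png",cv2.resize(np.hstack([a,b]),(800,400)))
E
```

```text
0.1419 -0.033 [333.  212.1]
0.1419 0.033 [316.3 206.4]
0.16 -0.033 [333.  207.1]
0.16 0.033 [316.2 201.5]
0.17 -0.033 [333.1 204.3]
0.17 0.033 [316.2 198.7]
seen near (332,204.6) far (315.8,200.3)
[323.37062591 208.07010275]
4.65
```

View pics/c5.png

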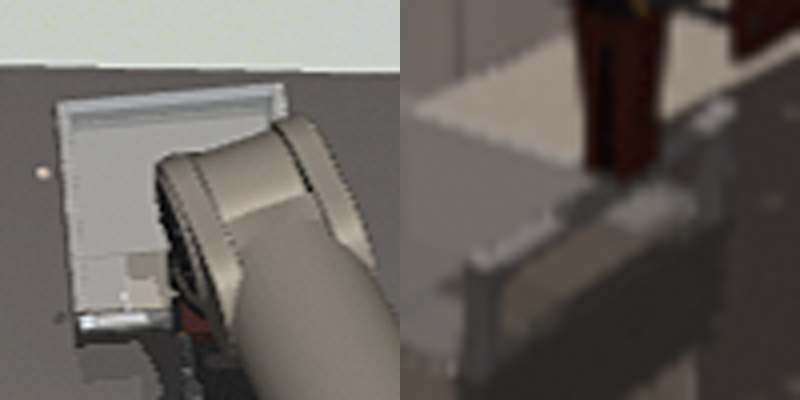

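The side crop shows both fingertips ending at about side pixel (322.5,202), just above the bar rather than below it, so the tips are about 20 mm higher than the reported TCP implies. I'll open, descend 20 mm in small steps while watching the force, and close.

step_arm([
  {"tx": 0,"ty": 0,"tz": 0,"yaw": 0,"grip": 0.5},
  {"tx": 0,"ty": 0,"tz": 0,"yaw": 0,"grip": 0.5},
  {"tx": 0,"ty": 0,"tz": 0,"yaw": 0,"grip": 0.5},
  {"tx": 0,"ty": 0,"tz": 0,"yaw": 0,"grip": 0.5},
  {"tx": 0,"ty": 0,"tz": 0.005,"yaw": 0,"grip": 0.5},
  {"tx": 0,"ty": 0,"tz": 0.005,"yaw": 0,"grip": 0.5},
  {"tx": 0,"ty": 0,"tz": 0.005,"yaw": 0,"grip": 0.5},
  {"tx": 0,"ty": 0,"tz": 0.005,"yaw": 0,"grip": 0.5},
])

```text
time_s: 5.42
ee_pos: [0.5966, -0.0057, 0.1251]
eef_rot: [-2.103, -2.334, 0.001]
contact_force: [-0.3, -0.2, -0.1]
finger_gap: 0.497
grasp_force: 0.0
```

step_arm([
  {"tx": 0,"ty": 0,"tz": 0,"yaw": 0,"grip": 0.05},
  {"tx": 0,"ty": 0,"tz": 0,"yaw": 0,"grip": 0.05},
  {"tx": 0,"ty": 0,"tz": 0,"yaw": 0,"grip": 0.05},
  {"tx": 0,"ty": 0,"tz": 0,"yaw": 0,"grip": 0.05},
  {"tx": 0,"ty": 0,"tz": 0,"yaw": 0,"grip": 0.05},
  {"tx": 0,"ty": 0,"tz": 0,"yaw": 0,"grip": 0.05},
  {"tx": 0,"ty": 0,"tz": 0,"yaw": 0,"grip": 0.05},
  {"tx": 0,"ty": 0,"tz": 0,"yaw": 0,"grip": 0.05},
], grip_force=10)

```text
time_s: 6.08
ee_pos: [0.5973, -0.0056, 0.1262]
eef_rot: [2.103, 2.333, 0.001]
contact_force: [1.4, 0.1, -0.4]
finger_gap: 0.134
grasp_force: 10.0
```

```bash
python3 - <<'E'
from plant import snapshot,env,readout
import cv2,numpy as np
print(env.grasp_offset,readout.get_obs()["grasp_force"])
i=snapshot("side");j=snapshot("wrist")
a=cv2.resize(i[170:240,280:350],(520,520),interpolation=cv2.INTER_CUBIC)
b=cv2.resize(j[200:400,240:410],(442,520),interpolation=cv2.INTER_CUBIC)
cv2.imwrite("pics/c6.png",cv2.resize(np.hstack([a,b]),(800,432)))
E
```

```text
0.0187 9.999707043170929
```

Now gripped (gap 11.8 mm = bar, 10 N). Compute the arc rows.

```bash
python3 - <<'E'
import numpy as np
t=np.linspace(.05,1.57,25);x=-(6*np.cos(t)+107*np.sin(t));z=107*np.cos(t)-6*np.sin(t)
print(np.c_[t[1:],np.diff(x)/1e3,-np.diff(z)/1e3].round(4).tolist())
E
```

```text
[[0.1133, -0.0067, 0.0009], [0.1767, -0.0066, 0.0014], [0.24, -0.0066, 0.0018], [0.3033, -0.0064, 0.0022], [0.3667, -0.0063, 0.0026], [0.43, -0.0061, 0.003], [0.4933, -0.0059, 0.0034], [0.5567, -0.0057, 0.0037], [0.62, -0.0054, 0.0041], [0.6833, -0.0052, 0.0044], [0.7467, -0.0049, 0.0047], [0.81, -0.0046, 0.005], [0.8733, -0.0042, 0.0053], [0.9367, -0.0039, 0.0056], [1.0, -0.0035, 0.0058], [1.0633, -0.0032, 0.006], [1.1267, -0.0028, 0.0062], [1.19, -0.0024, 0.0064], [1.2533, -0.002, 0.0065], [1.3167, -0.0015, 0.0066], [1.38, -0.0011, 0.0067], [1.4433, -0.0007, 0.0068], [1.5067, -0.0003, 0.0068], [1.57, 0.0002, 0.0068]]
```

step_arm([
  {"tx": 0,"ty": -0.0067,"tz": 0.0009,"yaw": 0,"grip": 0.05},
  {"tx": 0,"ty": -0.0066,"tz": 0.0014,"yaw": 0,"grip": 0.05},
  {"tx": 0,"ty": -0.0066,"tz": 0.0018,"yaw": 0,"grip": 0.05},
  {"tx": 0,"ty": -0.0064,"tz": 0.0022,"yaw": 0,"grip": 0.05},
  {"tx": 0,"ty": -0.0063,"tz": 0.0026,"yaw": 0,"grip": 0.05},
  {"tx": 0,"ty": -0.0061,"tz": 0.003,"yaw": 0,"grip": 0.05},
  {"tx": 0,"ty": -0.0059,"tz": 0.0034,"yaw": 0,"grip": 0.05},
  {"tx": 0,"ty": -0.0057,"tz": 0.0037,"yaw": 0,"grip": 0.05},
])

```text
time_s: 6.85
ee_pos: [0.547, -0.011, 0.1066]
eef_rot: [2.102, 2.333, 0.002]
contact_force: [8.8, 1.0, -8.1]
finger_gap: 0.133
grasp_force: 10.0
```

step_arm([
  {"tx": 0,"ty": -0.0054,"tz": 0.0041,"yaw": 0,"grip": 0.05},
  {"tx": 0,"ty": -0.0052,"tz": 0.0044,"yaw": 0,"grip": 0.05},
  {"tx": 0,"ty": -0.0049,"tz": 0.0047,"yaw": 0,"grip": 0.05},
  {"tx": 0,"ty": -0.0046,"tz": 0.005,"yaw": 0,"grip": 0.05},
  {"tx": 0,"ty": -0.0042,"tz": 0.0053,"yaw": 0,"grip": 0.05},
  {"tx": 0,"ty": -0.0039,"tz": 0.0056,"yaw": 0,"grip": 0.05},
  {"tx": 0,"ty": -0.0035,"tz": 0.0058,"yaw": 0,"grip": 0.05},
  {"tx": 0,"ty": -0.0032,"tz": 0.006,"yaw": 0,"grip": 0.05},
])

```text
time_s: 7.52
ee_pos: [0.5159, -0.0144, 0.067]
eef_rot: [2.1, 2.33, 0.01]
contact_force: [12.4, -1.0, -4.5]
finger_gap: 0.13
grasp_force: 10.0
```

step_arm([
  {"tx": 0,"ty": -0.0008,"tz": 0.0062,"yaw": 0,"grip": 0.05},
  {"tx": 0,"ty": -0.0004,"tz": 0.0064,"yaw": 0,"grip": 0.05},
  {"tx": 0,"ty": -0.001,"tz": 0.0065,"yaw": 0,"grip": 0.05},
  {"tx": 0,"ty": -0.001,"tz": 0.0066,"yaw": 0,"grip": 0.05},
])

```text
time_s: 7.85
ee_pos: [0.5086, -0.015, 0.04]
eef_rot: [2.103, 2.334, -0.001]
contact_force: [2.8, -1.6, 1.9]
finger_gap: 0.132
grasp_force: 10.0
```

step_arm([
  {"tx": 0,"ty": -0.001,"tz": 0.006,"yaw": 0,"grip": 0.05},
  {"tx": 0,"ty": -0.0005,"tz": 0.006,"yaw": 0,"grip": 0.05},
  {"tx": 0,"ty": 0,"tz": 0.006,"yaw": 0,"grip": 0.05},
  {"tx": 0,"ty": 0,"tz": 0.004,"yaw": 0,"grip": 0.05},
])

```text
time_s: 8.18
ee_pos: [0.508, -0.0148, 0.0183]
eef_rot: [2.103, 2.333, 0.001]
contact_force: [0.8, -0.3, 14.7]
finger_gap: 0.132
grasp_force: 10.0
```

step_arm([
  {"tx": 0,"ty": 0,"tz": 0.003,"yaw": 0,"grip": 0.05},
  {"tx": 0,"ty": 0,"tz": 0.003,"yaw": 0,"grip": 0.05},
  {"tx": 0,"ty": 0,"tz": 0,"yaw": 0,"grip": 0.05},
])

```text
time_s: 8.43
ee_pos: [0.5079, -0.0145, 0.0125]
eef_rot: [2.102, 2.334, 0.001]
contact_force: [2.8, -0.2, 5.6]
finger_gap: 0.132
grasp_force: 10.0
```

The flap reached its stop (15 N then slip). Now use a touch on the ledge (known z = 20 mm) to calibrate the tip height.

step_arm([
  {"tx": 0,"ty": 0,"tz": 0,"yaw": 0,"grip": 0.4},
  {"tx": 0,"ty": 0,"tz": 0,"yaw": 0,"grip": 0.4},
  {"tx": 0,"ty": 0,"tz": 0,"yaw": 0,"grip": 0.4},
  {"tx": 0,"ty": 0,"tz": 0,"yaw": 0,"grip": 0.4},
  {"tx": 0,"ty": 0,"tz": 0.002,"yaw": 0,"grip": 0.4},
  {"tx": 0,"ty": 0,"tz": 0.002,"yaw": 0,"grip": 0.4},
  {"tx": 0,"ty": 0,"tz": 0.002,"yaw": 0,"grip": 0.4},
])

```text
time_s: 9.02
ee_pos: [0.5072, -0.0151, 0.006]
eef_rot: [-2.103, -2.334, 0.001]
contact_force: [0.6, -0.4, -0.3]
finger_gap: 0.397
grasp_force: 0.0
```

step_arm([
  {"tx": 0,"ty": 0,"tz": 0.002,"yaw": 0,"grip": 0.4},
  {"tx": 0,"ty": 0,"tz": 0.001,"yaw": 0,"grip": 0.4},
])

```text
time_s: 9.18
ee_pos: [0.5072, -0.015, 0.003]
eef_rot: [-2.103, -2.334, 0.001]
contact_force: [-0.4, 0.0, 0.0]
finger_gap: 0.398
grasp_force: 0.0
```

step_arm([
  {"tx": 0,"ty": 0,"tz": 0.001,"yaw": 0,"grip": 0.4},
  {"tx": 0,"ty": 0,"tz": 0.001,"yaw": 0,"grip": 0.4},
])

```text
time_s: 9.35
ee_pos: [0.5075, -0.015, 0.0012]
eef_rot: [-2.103, -2.334, 0.0]
contact_force: [-0.5, -0.3, 0.1]
finger_gap: 0.403
grasp_force: 0.0
```

step_arm([
  {"tx": 0,"ty": 0,"tz": 0.001,"yaw": 0,"grip": 0.4},
  {"tx": 0,"ty": 0,"tz": 0.001,"yaw": 0,"grip": 0.4},
  {"tx": 0,"ty": 0,"tz": 0.001,"yaw": 0,"grip": 0.4},
])

```text
time_s: 9.6
ee_pos: [0.5075, -0.015, -0.0017]
eef_rot: [2.103, 2.334, 0.0]
contact_force: [0.2, -0.5, -0.6]
finger_gap: 0.402
grasp_force: 0.0
```

step_arm([
  {"tx": 0,"ty": 0,"tz": 0.001,"yaw": 0,"grip": 0.4},
  {"tx": 0,"ty": 0,"tz": 0.001,"yaw": 0,"grip": 0.4},
])

```text
time_s: 9.77
ee_pos: [0.5075, -0.015, -0.0037]
eef_rot: [2.103, 2.334, 0.0]
contact_force: [-0.2, -0.3, 1.1]
finger_gap: 0.401
grasp_force: 0.0
```

```bash
python3 - <<'E'
from plant import snapshot,env,readout
import cv2,numpy as np
i=snapshot("side");cv2.imwrite("pics/s7.png",i);cv2.imwrite("pics/t7.png",snapshot("top"))
h=cv2.cvtColor(i,cv2.COLOR_BGR2HSV)
# reddish-dark finger pixels
b,g,r=[i[...,k].astype(int) for k in range(3)]
m=(r>1.8*g)&(r>25)&(r<130);m[:,345:]=0
ys,xs=np.nonzero(m[150:300,280:345]);print(xs.min()+280,xs.max()+280,ys.max()+150)
for x in range(300,345,2):
    y=np.nonzero(m[150:300,x])[0]
    if len(y):print(x,y.min()+150,y.max()+150,end="; ")
E
```

```text
318 344 244
318 216 216; 320 217 223; 322 218 218; 324 218 219; 326 218 219; 328 218 218; 336 229 243; 338 208 243; 340 208 231; 342 209 219; 344 209 220;
```

step_arm([
  {"tx": 0,"ty": 0,"tz": 0.001,"yaw": 0,"grip": 0.4},
  {"tx": 0,"ty": 0,"tz": 0.001,"yaw": 0,"grip": 0.4},
])

```text
time_s: 10.03
ee_pos: [0.5076, -0.015, -0.0057]
eef_rot: [2.103, 2.334, 0.0]
contact_force: [-0.4, 1.1, 0.1]
finger_gap: 0.4
grasp_force: 0.0
```

step_arm([
  {"tx": 0,"ty": 0,"tz": 0.001,"yaw": 0,"grip": 0.4},
  {"tx": 0,"ty": 0,"tz": 0.001,"yaw": 0,"grip": 0.4},
])

```text
time_s: 10.2
ee_pos: [0.5075, -0.015, -0.0074]
eef_rot: [2.103, 2.334, -0.0]
contact_force: [-4.6, -0.9, 19.9]
finger_gap: 0.401
grasp_force: 10.2
```

```bash
python3 - <<'E'
from plant import readout,camera_model
from h import *
o=readout.get_obs();print(o["ee_pos"],o["contact_force"])
S=camera_model("side");ax=np.array([.994,.113,0])
for z in(0.02,.03,-.004):
  for d in(-.0245,.0245):print(z,d,proj(S,np.r_[.5075,-.015,z]+d*ax).round(1))
E
```

```text
[ 0.50752919 -0.01500422 -0.00741586] [-4.62200035 -0.88284402 19.91999293]
0.02 -0.0245 [352.1 252.4]
0.02 0.0245 [339.5 247.6]
0.03 -0.0245 [352.2 249.8]
0.03 0.0245 [339.6 245. ]
-0.004 -0.0245 [351.9 258.5]
-0.004 0.0245 [339.4 253.7]
```

Contact at reported z = −7 mm against the ledge at 20 mm, so true tip z = reported + 27 mm; I'll use this offset. Now lift and go over the brush.

step_arm([
  {"tx": 0,"ty": 0,"tz": -0.0275,"yaw": 0,"grip": 0.4},
  {"tx": 0,"ty": 0,"tz": -0.0275,"yaw": 0,"grip": 0.4},
  {"tx": 0,"ty": 0,"tz": -0.0275,"yaw": 0,"grip": 0.4},
  {"tx": 0,"ty": 0,"tz": -0.0275,"yaw": 0,"grip": 0.85},
  {"tx": 0.031,"ty": 0,"tz": 0,"yaw": 0,"grip": 0.85},
  {"tx": 0.031,"ty": 0,"tz": 0,"yaw": 0,"grip": 0.85},
  {"tx": 0.031,"ty": 0,"tz": 0,"yaw": 0,"grip": 0.85},
  {"tx": 0.031,"ty": 0,"tz": 0,"yaw": 0,"grip": 0.85},
])

```text
time_s: 10.87
ee_pos: [0.4944, 0.1093, 0.1026]
eef_rot: [2.104, 2.332, 0.0]
contact_force: [0.1, -0.2, -0.7]
finger_gap: 0.74
grasp_force: 0.0
```

step_arm([
  {"tx": 0.031,"ty": 0,"tz": 0,"yaw": 0,"grip": 0.85},
  {"tx": 0.031,"ty": 0,"tz": 0,"yaw": 0,"grip": 0.85},
  {"tx": 0.031,"ty": 0,"tz": 0,"yaw": 0,"grip": 0.85},
  {"tx": 0.031,"ty": 0,"tz": 0,"yaw": 0,"grip": 0.85},
  {"tx": 0.031,"ty": 0,"tz": 0,"yaw": 0,"grip": 0.85},
  {"tx": 0.031,"ty": 0,"tz": 0,"yaw": 0,"grip": 0.85},
  {"tx": 0,"ty": 0,"tz": 0,"yaw": 0.113,"grip": 0.85},
  {"tx": 0,"ty": 0,"tz": 0,"yaw": 0.113,"grip": 0.85},
])

```text
time_s: 11.53
ee_pos: [0.4742, 0.2961, 0.1022]
eef_rot: [-2.353, -2.08, -0.001]
contact_force: [1.1, -1.1, -0.5]
finger_gap: 0.849
grasp_force: 0.0
```

step_arm([
  {"tx": 0,"ty": 0,"tz": 0,"yaw": 0.113,"grip": 0.85},
  {"tx": 0,"ty": 0,"tz": 0,"yaw": 0.113,"grip": 0.85},
  {"tx": 0,"ty": 0,"tz": 0,"yaw": 0.113,"grip": 0.85},
  {"tx": 0,"ty": 0,"tz": 0,"yaw": 0.113,"grip": 0.85},
  {"tx": 0,"ty": 0,"tz": 0,"yaw": 0.113,"grip": 0.85},
  {"tx": 0,"ty": 0,"tz": 0,"yaw": 0.113,"grip": 0.85},
  {"tx": 0,"ty": 0,"tz": 0,"yaw": 0.113,"grip": 0.85},
  {"tx": 0,"ty": 0,"tz": 0,"yaw": 0.113,"grip": 0.85},
])

```text
time_s: 12.2
ee_pos: [0.4751, 0.2933, 0.1022]
eef_rot: [3.028, 0.837, -0.0]
contact_force: [-0.2, -0.5, -0.3]
finger_gap: 0.851
grasp_force: 0.0
```

step_arm([
  {"tx": 0,"ty": 0,"tz": 0,"yaw": 0.113,"grip": 0.85},
  {"tx": 0,"ty": 0,"tz": 0,"yaw": 0.113,"grip": 0.85},
  {"tx": 0,"ty": 0,"tz": 0,"yaw": 0,"grip": 0.85},
])

```text
time_s: 12.45
ee_pos: [0.4751, 0.2933, 0.1023]
eef_rot: [3.102, 0.493, -0.0]
contact_force: [-0.2, 0.1, -0.3]
finger_gap: 0.85
grasp_force: 0.0
```

```bash
python3 - <<'E'
from plant import readout,camera_model,snapshot
from h import *
o=readout.get_obs();M=R.from_rotvec(o["eef_rot"]).as_matrix();print(o["ee_pos"],M.round(3),o["joints"].round(2))
d=np.array([.4735,.2925,0])-o["ee_pos"];print("shift tool",(M.T@d).round(4))
# check flap is down: bar ends from side/top masks bright pixels
W=camera_model("wrist");i=snapshot("wrist");s=snapshot("side");t=snapshot("top")
cv2.imwrite("pics/w8.png",i);cv2.imwrite("pics/s8.png",s);cv2.imwrite("pics/t8.png",t)
print("brush proj",proj(W,[.4735,.2925,.058-.027]))
for c in blobs(i[:,:].max(2)<55,300):
    print(np.round(cv2.minAreaRect(c)[0],1),np.round(cv2.minAreaRect(c)[1],1),cv2.contourArea(c))
E
```

```text
[0.47512559 0.29333927 0.10227857] [[ 0.951  0.31   0.   ]
 [ 0.31  -0.951 -0.   ]
 [-0.     0.    -1.   ]] [-0.37  0.42 -0.37  1.9   0.2   0.85 -2.1 ]
shift tool [-0.0018  0.0003  0.1023]
brush proj [322.88318596 238.46674582]
[319.5 372. ] [214. 639.] 65948.5
[323.3 246.3] [118.8  60.1] 6640.5
[ 13.  131.5] [26. 57.] 820.5
```

step_arm([
  {"tx": -0.001,"ty": 0,"tz": 0.02,"yaw": 0,"grip": 0.85},
  {"tx": 0,"ty": 0,"tz": 0.02,"yaw": 0,"grip": 0.85},
  {"tx": 0,"ty": 0,"tz": 0.02,"yaw": 0,"grip": 0.85},
  {"tx": 0,"ty": 0,"tz": 0.015,"yaw": 0,"grip": 0.85},
  {"tx": 0,"ty": 0,"tz": 0.01,"yaw": 0,"grip": 0.85},
  {"tx": 0,"ty": 0,"tz": 0.005,"yaw": 0,"grip": 0.85},
  {"tx": 0,"ty": 0,"tz": 0.004,"yaw": 0,"grip": 0.85},
  {"tx": 0,"ty": 0,"tz": 0,"yaw": 0,"grip": 0.85},
])

```text
time_s: 13.27
ee_pos: [0.4743, 0.2931, 0.0081]
eef_rot: [-3.102, -0.5, 0.0]
contact_force: [1.2, -1.1, 0.0]
finger_gap: 0.849
grasp_force: 0.0
```

step_arm([
  {"tx": 0,"ty": 0,"tz": 0,"yaw": 0,"grip": 0.4},
  {"tx": 0,"ty": 0,"tz": 0,"yaw": 0,"grip": 0.4},
  {"tx": 0,"ty": 0,"tz": 0,"yaw": 0,"grip": 0.4},
  {"tx": 0,"ty": 0,"tz": 0,"yaw": 0,"grip": 0.4},
  {"tx": 0,"ty": 0,"tz": 0,"yaw": 0,"grip": 0.4},
  {"tx": 0,"ty": 0,"tz": 0,"yaw": 0,"grip": 0.4},
], grip_force=12)

```text
time_s: 13.77
ee_pos: [0.4746, 0.2931, 0.0088]
eef_rot: [-3.102, -0.498, -0.001]
contact_force: [-0.3, -0.8, 1.8]
finger_gap: 0.512
grasp_force: 11.9
```

Gap 45 mm = brush width. Lift, turn, carry to in front of the box.

step_arm([
  {"tx": 0,"ty": 0,"tz": -0.01,"yaw": 0,"grip": 0.4},
  {"tx": 0,"ty": 0,"tz": -0.02,"yaw": 0,"grip": 0.4},
  {"tx": 0,"ty": 0,"tz": -0.02,"yaw": 0,"grip": 0.4},
  {"tx": 0,"ty": 0,"tz": -0.02,"yaw": 0,"grip": 0.4},
  {"tx": 0,"ty": 0,"tz": 0,"yaw": 0.1,"grip": 0.4},
  {"tx": 0,"ty": 0,"tz": 0,"yaw": 0.1,"grip": 0.4},
  {"tx": 0.0043,"ty": 0.015,"tz": 0,"yaw": 0,"grip": 0.4},
  {"tx": 0.0043,"ty": 0.03,"tz": 0,"yaw": 0,"grip": 0.4},
], grip_force=18)

```text
time_s: 14.43
ee_pos: [0.4875, 0.2535, 0.0796]
eef_rot: [-3.132, -0.196, -0.002]
contact_force: [1.0, -0.0, -0.5]
finger_gap: 0.513
grasp_force: 17.9
```

step_arm([
  {"tx": 0.0043,"ty": 0.03,"tz": 0,"yaw": 0,"grip": 0.4},
  {"tx": 0.0043,"ty": 0.03,"tz": 0,"yaw": 0,"grip": 0.4},
  {"tx": 0.0043,"ty": 0.03,"tz": 0,"yaw": 0,"grip": 0.4},
  {"tx": 0.0043,"ty": 0.03,"tz": 0,"yaw": 0,"grip": 0.4},
  {"tx": 0.0043,"ty": 0.03,"tz": 0,"yaw": 0,"grip": 0.4},
  {"tx": 0.0043,"ty": 0.03,"tz": 0,"yaw": 0,"grip": 0.4},
  {"tx": 0.0043,"ty": 0.03,"tz": 0,"yaw": 0,"grip": 0.4},
  {"tx": 0.0043,"ty": 0.03,"tz": 0,"yaw": 0,"grip": 0.4},
])

```text
time_s: 15.1
ee_pos: [0.551, 0.0137, 0.0791]
eef_rot: [-3.136, -0.187, -0.001]
contact_force: [0.5, -0.5, -0.9]
finger_gap: 0.512
grasp_force: 17.9
```

step_arm([
  {"tx": 0,"ty": 0.016,"tz": 0,"yaw": 0,"grip": 0.4},
  {"tx": 0,"ty": 0,"tz": 0,"yaw": 0,"grip": 0.4},
])

```text
time_s: 15.27
ee_pos: [0.5531, -0.006, 0.0788]
eef_rot: [3.134, 0.176, 0.0]
contact_force: [-0.8, 0.3, 0.4]
finger_gap: 0.514
grasp_force: 17.9
```

```bash
cat >> h.py <<'E'
O=np.array([.6135,.0043]);AX=np.array([.9936,.113]);AY=np.array([-.113,.9936])
def where():
    from plant import readout
    o=readout.get_obs();M=R.from_rotvec(o["eef_rot"]).as_matrix();d=o["ee_pos"][:2]-O
    print("box xy",(d@AX).round(4),(d@AY).round(4),"true tip z",(o["ee_pos"][2]+.027).round(4),"tool x deg",np.degrees(np.arctan2(M[1,0],M[0,0])).round(2),"F",o["contact_force"].round(1),"gap mm",round(o["finger_gap"]*88,1),o["grasp_force"],o["time_s"])
E
python3 - <<'E'
from h import *; from plant import snapshot
where()
s=snapshot("side");t=snapshot("top");w=snapshot("wrist")
cv2.imwrite("pics/t9.png",t);cv2.imwrite("pics/s9.png",s);cv2.imwrite("pics/w9.png",w)
a=cv2.resize(s[170:290,250:390],(466,400),interpolation=cv2.INTER_CUBIC);b=cv2.resize(w[60:440,160:480],(334,400))
cv2.imwrite("pics/c9.png",np.hstack([np.clip(a*1.5,0,255).astype(np.uint8),b]))
E
```

```text
box xy -0.0612 -0.0034 true tip z 0.1058 tool x deg 6.42 F [-0.8  0.3  0.4] gap mm 45.2 17.852839529514313 15.2667
```

View pics/c9.png

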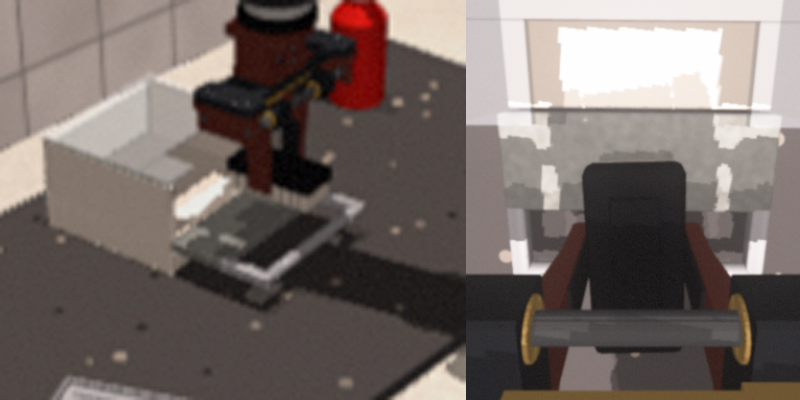

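The view shows the flap level and down (panel at right half ~(640,160)), brush held level bristles down at crop (634,250), about 2.5 mm left of the notch centre (642). Shift right 2.5 mm, lower, slide in.

step_arm([
  {"tx": 0,"ty": 0.0025,"tz": 0.01,"yaw": 0,"grip": 0.4},
  {"tx": 0,"ty": 0,"tz": 0.01,"yaw": 0,"grip": 0.4},
  {"tx": 0,"ty": 0,"tz": 0.008,"yaw": 0,"grip": 0.4},
  {"tx": 0,"ty": 0,"tz": 0.004,"yaw": 0,"grip": 0.4},
  {"tx": 0,"ty": 0,"tz": 0,"yaw": 0,"grip": 0.4},
])

```text
time_s: 15.83
ee_pos: [0.5517, -0.0027, 0.0446]
eef_rot: [-3.136, -0.188, 0.005]
contact_force: [0.6, -0.2, -1.3]
finger_gap: 0.517
grasp_force: 17.9
```

step_arm([
  {"tx": 0.008,"ty": 0,"tz": 0,"yaw": 0,"grip": 0.4},
  {"tx": 0.008,"ty": 0,"tz": 0,"yaw": 0,"grip": 0.4},
  {"tx": 0.008,"ty": 0,"tz": 0,"yaw": 0,"grip": 0.4},
  {"tx": 0.008,"ty": 0,"tz": 0,"yaw": 0,"grip": 0.4},
  {"tx": 0.008,"ty": 0,"tz": 0,"yaw": 0,"grip": 0.4},
  {"tx": 0.008,"ty": 0,"tz": 0,"yaw": 0,"grip": 0.4},
])

```text
time_s: 16.33
ee_pos: [0.6019, 0.0026, 0.0466]
eef_rot: [-3.136, -0.186, -0.001]
contact_force: [0.6, -0.2, -1.1]
finger_gap: 0.515
grasp_force: 17.9
```

```bash
python3 -c "
from h import *;where()"
```

```text
box xy -0.0117 -0.0004 true tip z 0.0736 tool x deg 6.8 F [ 0.6 -0.2 -1.1] gap mm 45.3 17.85336971282959 16.3333
```

step_arm([
  {"tx": 0.003,"ty": 0.002,"tz": 0,"yaw": 0,"grip": 0.4},
  {"tx": 0.006,"ty": 0.002,"tz": 0,"yaw": 0,"grip": 0.4},
  {"tx": 0.006,"ty": 0,"tz": 0,"yaw": 0,"grip": 0.4},
  {"tx": 0.006,"ty": 0,"tz": 0,"yaw": 0,"grip": 0.4},
])

```text
time_s: 16.67
ee_pos: [0.6225, 0.0006, 0.0463]
eef_rot: [3.136, 0.186, -0.0]
contact_force: [0.5, -1.0, -0.8]
finger_gap: 0.512
grasp_force: 17.9
```

step_arm([
  {"tx": 0.006,"ty": 0,"tz": 0,"yaw": 0,"grip": 0.4},
  {"tx": 0.005,"ty": 0,"tz": 0,"yaw": 0,"grip": 0.4},
  {"tx": 0.003,"ty": 0,"tz": 0,"yaw": 0,"grip": 0.4},
  {"tx": 0,"ty": 0,"tz": 0.002,"yaw": 0,"grip": 0.4},
  {"tx": 0,"ty": 0,"tz": 0.001,"yaw": 0,"grip": 0.4},
  {"tx": 0,"ty": 0,"tz": 0,"yaw": 0,"grip": 0.4},
])

```text
time_s: 17.17
ee_pos: [0.6353, 0.0026, 0.0429]
eef_rot: [3.136, 0.187, -0.002]
contact_force: [0.2, -0.7, -1.4]
finger_gap: 0.515
grasp_force: 17.9
```

```bash
python3 -c "
from h import *;where()"
```

```text
box xy 0.0214 -0.0042 true tip z 0.0699 tool x deg 6.81 F [ 0.2 -0.7 -1.4] gap mm 45.3 17.853264212608337 17.1667
```

step_arm([
  {"tx": 0,"ty": 0,"tz": 0.001,"yaw": 0,"grip": 0.4},
  {"tx": 0,"ty": 0,"tz": 0.001,"yaw": 0,"grip": 0.4},
  {"tx": 0,"ty": 0,"tz": 0,"yaw": 0,"grip": 0.4},
])

```text
time_s: 17.42
ee_pos: [0.636, 0.0025, 0.0423]
eef_rot: [3.136, 0.186, 0.001]
contact_force: [-3.1, -0.0, 5.9]
finger_gap: 0.512
grasp_force: 17.9
```

step_arm([
  {"tx": 0,"ty": 0,"tz": 0,"yaw": 0,"grip": 0.58},
  {"tx": 0,"ty": 0,"tz": 0,"yaw": 0,"grip": 0.58},
  {"tx": 0,"ty": 0,"tz": 0,"yaw": 0,"grip": 0.58},
  {"tx": 0,"ty": 0,"tz": 0,"yaw": 0,"grip": 0.58},
])

```text
time_s: 17.75
ee_pos: [0.6358, 0.0026, 0.0412]
eef_rot: [3.136, 0.186, -0.0]
contact_force: [0.4, 0.1, -0.3]
finger_gap: 0.579
grasp_force: 0.0
```

step_arm([
  {"tx": 0,"ty": 0,"tz": -0.01,"yaw": 0,"grip": 0.58},
  {"tx": 0,"ty": 0,"tz": -0.02,"yaw": 0,"grip": 0.58},
  {"tx": 0,"ty": 0,"tz": -0.025,"yaw": 0,"grip": 0.58},
  {"tx": 0,"ty": 0,"tz": -0.025,"yaw": 0,"grip": 0.58},
  {"tx": 0,"ty": 0,"tz": -0.005,"yaw": 0,"grip": 0.58},
  {"tx": -0.03,"ty": 0,"tz": 0,"yaw": 0,"grip": 0},
  {"tx": -0.03,"ty": 0,"tz": 0,"yaw": 0,"grip": 0},
  {"tx": -0.03,"ty": 0,"tz": 0,"yaw": 0,"grip": 0},
])

```text
time_s: 18.42
ee_pos: [0.5454, -0.0081, 0.1263]
eef_rot: [-3.136, -0.187, -0.0]
contact_force: [-1.0, -0.5, -0.7]
finger_gap: 0.39
grasp_force: 0.0
```

step_arm([
  {"tx": 0,"ty": 0,"tz": 0,"yaw": 0,"grip": 0},
  {"tx": 0,"ty": 0,"tz": 0,"yaw": 0,"grip": 0},
  {"tx": 0,"ty": 0,"tz": 0.02,"yaw": 0,"grip": 0},
  {"tx": 0,"ty": 0,"tz": 0.02,"yaw": 0,"grip": 0},
  {"tx": 0,"ty": 0,"tz": 0.02,"yaw": 0,"grip": 0},
  {"tx": 0,"ty": 0,"tz": 0.015,"yaw": 0,"grip": 0},
  {"tx": 0,"ty": 0,"tz": 0.006,"yaw": 0,"grip": 0},
  {"tx": 0,"ty": 0,"tz": 0,"yaw": 0,"grip": 0},
])

```text
time_s: 19.08
ee_pos: [0.5466, -0.0078, 0.044]
eef_rot: [-3.136, -0.187, 0.003]
contact_force: [0.8, -0.2, -0.6]
finger_gap: 0.006
grasp_force: 0.0
```

```bash
python3 -c "
from h import *;where()"
```

```text
box xy -0.0679 -0.0044 true tip z 0.071 tool x deg 6.82 F [ 0.8 -0.2 -0.6] gap mm 0.5 0.0 19.0833
```

Push in: from box x −68 to +20 (88 mm).

step_arm([
  {"tx": 0.01,"ty": 0,"tz": 0,"yaw": 0,"grip": 0},
  {"tx": 0.01,"ty": 0,"tz": 0,"yaw": 0,"grip": 0},
  {"tx": 0.008,"ty": 0,"tz": 0,"yaw": 0,"grip": 0},
  {"tx": 0.006,"ty": 0,"tz": 0,"yaw": 0,"grip": 0},
  {"tx": 0.006,"ty": 0,"tz": 0,"yaw": 0,"grip": 0},
  {"tx": 0.006,"ty": 0,"tz": 0,"yaw": 0,"grip": 0},
  {"tx": 0.006,"ty": 0,"tz": 0,"yaw": 0,"grip": 0},
  {"tx": 0.006,"ty": 0,"tz": 0,"yaw": 0,"grip": 0},
])

```text
time_s: 19.75
ee_pos: [0.6046, -0.0011, 0.0454]
eef_rot: [3.136, 0.186, -0.0]
contact_force: [-0.4, -0.0, -0.1]
finger_gap: 0.001
grasp_force: 0.3
```

step_arm([
  {"tx": 0.006,"ty": 0,"tz": 0,"yaw": 0,"grip": 0},
  {"tx": 0.006,"ty": 0,"tz": 0,"yaw": 0,"grip": 0},
  {"tx": 0.006,"ty": 0,"tz": 0,"yaw": 0,"grip": 0},
  {"tx": 0.006,"ty": 0,"tz": 0,"yaw": 0,"grip": 0},
  {"tx": 0.004,"ty": 0,"tz": 0,"yaw": 0,"grip": 0},
  {"tx": 0.003,"ty": 0,"tz": 0,"yaw": 0,"grip": 0},
  {"tx": 0,"ty": 0,"tz": 0,"yaw": 0,"grip": 0},
])

```text
time_s: 20.33
ee_pos: [0.6356, 0.0027, 0.0453]
eef_rot: [-3.136, -0.187, -0.001]
contact_force: [0.0, 0.5, -0.4]
finger_gap: 0.002
grasp_force: 0.0
```

```bash
python3 - <<'E'
from h import *; from plant import snapshot,camera_model
where()
S=camera_model("side");s=snapshot("side");t=snapshot("top");T=camera_model("top");cv2.imwrite("pics/s10.png",s);cv2.imwrite("pics/t10.png",t)
for n,im,m,r in(("side",s,S,(255,190,340,250)),("top",t,T,(318,155,395,235))):
    x0,y0,x1,y1=r
    for c in blobs(im[y0:y1,x0:x1].max(2)<45,15):
        p,sz,a=cv2.minAreaRect(c+[x0,y0]);q=plane(m,p,.085)[:2]-O;print(n,np.round(p,1),np.round(sz,1),round(a),"box",(q@AX).round(3),(q@AY).round(3))
E
```

```text
box xy 0.0218 -0.0041 true tip z 0.0723 tool x deg 6.81 F [ 0.   0.5 -0.4] gap mm 0.2 0.0 20.3333
side [329.2 236.3] [21.6 24.4] 53 box -0.076 0.041
side [308.7 200.9] [35.7 44.9] 33 box 0.122 -0.113
top [344.4 204.9] [15.3  4.3] 79 box 0.043 0.034
top [347.6 194.4] [33.   3.4] 76 box 0.075 0.021
```

step_arm([
  {"tx": -0.02,"ty": 0,"tz": 0,"yaw": 0,"grip": 0},
  {"tx": -0.03,"ty": 0,"tz": 0,"yaw": 0,"grip": 0},
  {"tx": -0.03,"ty": 0,"tz": 0,"yaw": 0,"grip": 0},
  {"tx": -0.03,"ty": 0,"tz": -0.02,"yaw": 0,"grip": 0},
  {"tx": -0.02,"ty": 0,"tz": -0.03,"yaw": 0,"grip": 0},
  {"tx": 0,"ty": 0,"tz": -0.03,"yaw": 0,"grip": 0},
  {"tx": 0,"ty": 0,"tz": -0.03,"yaw": 0,"grip": 0},
  {"tx": 0,"ty": 0,"tz": 0,"yaw": 0,"grip": 0.4},
])

```text
time_s: 21.1
ee_pos: [0.5091, -0.0128, 0.1611]
eef_rot: [3.135, 0.186, 0.015]
contact_force: [0.5, 0.5, 0.6]
finger_gap: 0.048
grasp_force: 0.0
```

```bash
python3 - <<'E'
from h import *; from plant import snapshot,camera_model
where()
for n in("top","side","wrist"):
    m=camera_model(n);im=snapshot(n);cv2.imwrite(f"pics/{n}11.png",im)
    x0,y0,x1,y1={"top":(318,155,395,235),"side":(255,190,340,250),"wrist":(150,0,500,250)}[n]
    for c in blobs(im[y0:y1,x0:x1].max(2)<(60 if n=="wrist" else 45),15):
        p,sz,a=cv2.minAreaRect(c+[x0,y0]);q=plane(m,p,.09 if n!="wrist" else .063)[:2]-O
        e=[plane(m,u,.09 if n!="wrist" else .063)[:2]-O for u in cv2.boxPoints((p,sz,a))]
        print(n,np.round(p,1),np.round(sz,1),"box",(q@AX).round(3),(q@AY).round(3),[((v@AX).round(3),(v@AY).round(3)) for v in e])
E
```

```text
box xy -0.1057 -0.0052 true tip z 0.1881 tool x deg 6.78 F [0.5 0.5 0.6] gap mm 4.2 0.0 21.1
top [356.5 204. ] [ 4. 13.] box 0.042 -0.003 [(np.float64(0.05), np.float64(0.016)), (np.float64(0.046), np.float64(-0.023)), (np.float64(0.034), np.float64(-0.022)), (np.float64(0.037), np.float64(0.017))]
side [332.4 242.7] [ 9.2 22.2] box -0.11 0.073 [(np.float64(-0.091), np.float64(0.107)), (np.float64(-0.091), np.float64(0.012)), (np.float64(-0.129), np.float64(0.038)), (np.float64(-0.128), np.float64(0.131))]
side [306. 219.] [10. 12.] box 0.045 0.003 [(np.float64(0.083), np.float64(-0.012)), (np.float64(0.05), np.float64(-0.036)), (np.float64(0.009), np.float64(0.018)), (np.float64(0.041), np.float64(0.041))]
wrist [325.5 241.5] [15. 83.] box -0.119 -0.008 [(np.float64(-0.113), np.float64(0.029)), (np.float64(-0.112), np.float64(-0.045)), (np.float64(-0.126), np.float64(-0.045)), (np.float64(-0.127), np.float64(0.029))]
wrist [324.  215.5] [84.   5.9] box -0.096 -0.006 [(np.float64(-0.098), np.float64(0.03)), (np.float64(-0.093), np.float64(0.03)), (np.float64(-0.093), np.float64(-0.04
[... 191 characters left out ...]
97), np.float64(0.047)), (np.float64(-0.097), np.float64(0.07))]
wrist [393.6 210.6] [ 8.  19.6] box -0.091 -0.067 [(np.float64(-0.098), np.float64(-0.061)), (np.float64(-0.082), np.float64(-0.066)), (np.float64(-0.084), np.float64(-0.073)), (np.float64(-0.1), np.float64(-0.067))]
wrist [323.5  40.5] [57.  7.] box 0.04 -0.005 [(np.float64(0.037), np.float64(0.016)), (np.float64(0.042), np.float64(0.016)), (np.float64(0.042), np.float64(-0.027)), (np.float64(0.038), np.float64(-0.027))]
wrist [324.   24.5] [17. 62.] box 0.051 -0.006 [(np.float64(0.056), np.float64(0.017)), (np.float64(0.056), np.float64(-0.029)), (np.float64(0.045), np.float64(-0.029)), (np.float64(0.045), np.float64(0.018))]
```

Brush rear edge is visible in the notch at box x ≈ 0.035, y ≈ −0.003, so its centre is at about 0.08: inside. Turn back to regrip the bar.

step_arm([
  {"tx": 0,"ty": 0,"tz": 0,"yaw": -0.112,"grip": 0.4},
  {"tx": 0,"ty": 0,"tz": 0,"yaw": -0.112,"grip": 0.4},
  {"tx": 0,"ty": 0,"tz": 0,"yaw": -0.112,"grip": 0.4},
  {"tx": 0,"ty": 0,"tz": 0,"yaw": -0.112,"grip": 0.4},
  {"tx": 0,"ty": 0,"tz": 0,"yaw": -0.112,"grip": 0.4},
  {"tx": 0,"ty": 0,"tz": 0,"yaw": -0.112,"grip": 0.4},
  {"tx": 0,"ty": 0,"tz": 0,"yaw": -0.112,"grip": 0.4},
  {"tx": 0,"ty": 0,"tz": 0,"yaw": -0.112,"grip": 0.4},
])

```text
time_s: 21.92
ee_pos: [0.5046, -0.0129, 0.1536]
eef_rot: [-2.74, -1.534, 0.004]
contact_force: [-0.2, -0.4, -0.4]
finger_gap: 0.397
grasp_force: 0.0
```

step_arm([
  {"tx": 0,"ty": 0,"tz": 0,"yaw": -0.112,"grip": 0.4},
  {"tx": 0,"ty": 0,"tz": 0,"yaw": -0.112,"grip": 0.4},
  {"tx": 0,"ty": 0,"tz": 0,"yaw": -0.112,"grip": 0.4},
  {"tx": 0,"ty": 0,"tz": 0,"yaw": -0.112,"grip": 0.4},
  {"tx": 0,"ty": 0,"tz": 0,"yaw": -0.112,"grip": 0.4},
  {"tx": 0,"ty": 0,"tz": 0,"yaw": -0.112,"grip": 0.4},
  {"tx": 0,"ty": 0,"tz": 0,"yaw": 0,"grip": 0.4},
  {"tx": 0,"ty": 0,"tz": 0,"yaw": 0,"grip": 0.4},
])

```text
time_s: 22.58
ee_pos: [0.5049, -0.0129, 0.154]
eef_rot: [-2.091, -2.341, 0.002]
contact_force: [0.3, -0.1, 0.3]
finger_gap: 0.399
grasp_force: 0.0
```

```bash
python3 -c "
from h import *;where()"; python3 - <<'E'
import numpy as np
t=np.linspace(1.57,0,25);x=-(6*np.cos(t)+107*np.sin(t));z=107*np.cos(t)-6*np.sin(t)
print(np.c_[t[1:],np.diff(x)/1e3,-np.diff(z)/1e3].round(4).tolist())
E
```

```text
box xy -0.1098 -0.0049 true tip z 0.181 tool x deg 96.46 F [ 0.3 -0.1  0.3] gap mm 35.1 0.0 22.5833
[[1.5046, -0.0002, -0.007], [1.4392, 0.0003, -0.007], [1.3738, 0.0008, -0.007], [1.3083, 0.0012, -0.0069], [1.2429, 0.0017, -0.0068], [1.1775, 0.0021, -0.0067], [1.1121, 0.0025, -0.0065], [1.0467, 0.003, -0.0064], [0.9812, 0.0034, -0.0061], [0.9158, 0.0038, -0.0059], [0.8504, 0.0041, -0.0057], [0.785, 0.0045, -0.0054], [0.7196, 0.0048, -0.0051], [0.6542, 0.0052, -0.0047], [0.5888, 0.0055, -0.0044], [0.5233, 0.0057, -0.004], [0.4579, 0.006, -0.0036], [0.3925, 0.0062, -0.0032], [0.3271, 0.0064, -0.0028], [0.2617, 0.0066, -0.0024], [0.1963, 0.0067, -0.002], [0.1308, 0.0068, -0.0015], [0.0654, 0.0069, -0.0011], [0.0, 0.007, -0.0006]]
```

step_arm([
  {"tx": 0,"ty": 0.003,"tz": 0.03,"yaw": 0,"grip": 0.4},
  {"tx": 0,"ty": 0,"tz": 0.03,"yaw": 0,"grip": 0.4},
  {"tx": 0,"ty": 0,"tz": 0.03,"yaw": 0,"grip": 0.4},
  {"tx": 0,"ty": 0,"tz": 0.025,"yaw": 0,"grip": 0.4},
  {"tx": 0,"ty": 0,"tz": 0.015,"yaw": 0,"grip": 0.4},
  {"tx": 0,"ty": 0,"tz": 0.009,"yaw": 0,"grip": 0.4},
  {"tx": 0,"ty": 0,"tz": 0.005,"yaw": 0,"grip": 0.4},
  {"tx": 0,"ty": 0,"tz": 0,"yaw": 0,"grip": 0.4},
])

```text
time_s: 23.25
ee_pos: [0.5083, -0.0124, 0.0106]
eef_rot: [-2.09, -2.344, 0.001]
contact_force: [-0.4, 0.0, 0.6]
finger_gap: 0.4
grasp_force: 0.0
```

step_arm([
  {"tx": 0,"ty": 0,"tz": 0,"yaw": 0,"grip": 0.05},
  {"tx": 0,"ty": 0,"tz": 0,"yaw": 0,"grip": 0.05},
  {"tx": 0,"ty": 0,"tz": 0,"yaw": 0,"grip": 0.05},
  {"tx": 0,"ty": 0,"tz": 0,"yaw": 0,"grip": 0.05},
  {"tx": 0,"ty": 0,"tz": 0,"yaw": 0,"grip": 0.05},
  {"tx": 0,"ty": 0,"tz": 0,"yaw": 0,"grip": 0.05},
], grip_force=12)

```text
time_s: 23.75
ee_pos: [0.5077, -0.0129, 0.0119]
eef_rot: [-2.089, -2.345, 0.003]
contact_force: [-5.3, -1.1, 5.3]
finger_gap: 0.135
grasp_force: 12.0
```

Bar gripped again. Raise it along the arc.

step_arm([
  {"tx": 0,"ty": 0,"tz": -0.007,"yaw": 0,"grip": 0.05},
  {"tx": 0,"ty": 0.0003,"tz": -0.007,"yaw": 0,"grip": 0.05},
  {"tx": 0,"ty": 0.0008,"tz": -0.007,"yaw": 0,"grip": 0.05},
  {"tx": 0,"ty": 0.0012,"tz": -0.0069,"yaw": 0,"grip": 0.05},
  {"tx": 0,"ty": 0.0017,"tz": -0.0068,"yaw": 0,"grip": 0.05},
  {"tx": 0,"ty": 0.0021,"tz": -0.0067,"yaw": 0,"grip": 0.05},
  {"tx": 0,"ty": 0.0025,"tz": -0.0065,"yaw": 0,"grip": 0.05},
  {"tx": 0,"ty": 0.003,"tz": -0.0064,"yaw": 0,"grip": 0.05},
])

```text
time_s: 24.42
ee_pos: [0.5172, -0.0119, 0.0657]
eef_rot: [-2.087, -2.344, 0.008]
contact_force: [-9.0, -1.8, -0.0]
finger_gap: 0.134
grasp_force: 12.0
```

step_arm([
  {"tx": 0,"ty": 0.0034,"tz": -0.0061,"yaw": 0,"grip": 0.05},
  {"tx": 0,"ty": 0.0038,"tz": -0.0059,"yaw": 0,"grip": 0.05},
  {"tx": 0,"ty": 0.0041,"tz": -0.0057,"yaw": 0,"grip": 0.05},
  {"tx": 0,"ty": 0.0045,"tz": -0.0054,"yaw": 0,"grip": 0.05},
])

```text
time_s: 24.75
ee_pos: [0.5303, -0.0105, 0.0886]
eef_rot: [-2.085, -2.341, 0.015]
contact_force: [-18.0, -2.7, 8.5]
finger_gap: 0.133
grasp_force: 12.0
```

step_arm([
  {"tx": 0,"ty": 0.001,"tz": -0.0065,"yaw": 0,"grip": 0.05},
  {"tx": 0,"ty": 0.003,"tz": -0.006,"yaw": 0,"grip": 0.05},
  {"tx": 0,"ty": 0.0055,"tz": -0.0044,"yaw": 0,"grip": 0.05},
  {"tx": 0,"ty": 0.0057,"tz": -0.004,"yaw": 0,"grip": 0.05},
])

```text
time_s: 25.08
ee_pos: [0.5516, -0.0081, 0.1106]
eef_rot: [2.089, 2.346, -0.001]
contact_force: [-3.3, -1.9, -1.2]
finger_gap: 0.129
grasp_force: 12.0
```

step_arm([
  {"tx": 0,"ty": 0.006,"tz": -0.0036,"yaw": 0,"grip": 0.05},
  {"tx": 0,"ty": 0.0062,"tz": -0.0032,"yaw": 0,"grip": 0.05},
  {"tx": 0,"ty": 0.0064,"tz": -0.0028,"yaw": 0,"grip": 0.05},
  {"tx": 0,"ty": 0.0066,"tz": -0.0024,"yaw": 0,"grip": 0.05},
])

```text
time_s: 25.42
ee_pos: [0.5759, -0.0054, 0.123]
eef_rot: [-2.09, -2.346, 0.004]
contact_force: [-5.8, -2.8, 6.4]
finger_gap: 0.133
grasp_force: 12.0
```

```bash
python3 -c "
from h import *;where()"
```

```text
box xy -0.0385 -0.0054 true tip z 0.15 tool x deg 96.61 F [-5.8 -2.8  6.4] gap mm 11.7 12.005086541175842 25.4167
```

step_arm([
  {"tx": 0,"ty": 0.006,"tz": -0.0022,"yaw": 0,"grip": 0.05},
  {"tx": 0,"ty": 0.006,"tz": -0.0018,"yaw": 0,"grip": 0.05},
  {"tx": 0,"ty": 0.006,"tz": -0.0012,"yaw": 0,"grip": 0.05},
  {"tx": 0,"ty": 0.006,"tz": -0.0006,"yaw": 0,"grip": 0.05},
  {"tx": 0,"ty": 0.004,"tz": 0,"yaw": 0,"grip": 0.05},
  {"tx": 0,"ty": 0,"tz": 0,"yaw": 0,"grip": 0.05},
])

```text
time_s: 25.92
ee_pos: [0.6064, -0.0017, 0.1288]
eef_rot: [2.088, 2.344, 0.003]
contact_force: [-0.5, -4.1, 4.6]
finger_gap: 0.129
grasp_force: 12.0
```

step_arm([
  {"tx": 0,"ty": 0.002,"tz": 0,"yaw": 0,"grip": 0.05},
  {"tx": 0,"ty": 0.001,"tz": 0,"yaw": 0,"grip": 0.05},
  {"tx": 0,"ty": 0,"tz": 0,"yaw": 0,"grip": 0.05},
])

```text
time_s: 26.17
ee_pos: [0.6082, -0.0015, 0.1288]
eef_rot: [2.088, 2.345, 0.001]
contact_force: [-4.0, -3.6, 8.4]
finger_gap: 0.132
grasp_force: 12.0
```

```bash
python3 -c "
from h import *;where()"
```

```text
box xy -0.0059 -0.0052 true tip z 0.1558 tool x deg 96.62 F [-4.  -3.6  8.4] gap mm 11.6 12.006849646568298 26.1667
```

Near the stop (box x −6). Push until the force rises.

step_arm([
  {"tx": 0,"ty": 0.001,"tz": 0,"yaw": 0,"grip": 0.05},
  {"tx": 0,"ty": 0.001,"tz": 0,"yaw": 0,"grip": 0.05},
  {"tx": 0,"ty": 0,"tz": 0,"yaw": 0,"grip": 0.05},
])

```text
time_s: 26.42
ee_pos: [0.6082, -0.0015, 0.1288]
eef_rot: [-2.089, -2.345, 0.004]
contact_force: [-10.2, -4.1, 12.9]
finger_gap: 0.134
grasp_force: 12.0
```

step_arm([
  {"tx": 0,"ty": 0.001,"tz": 0,"yaw": 0,"grip": 0.05},
  {"tx": 0,"ty": 0.001,"tz": 0,"yaw": 0,"grip": 0.05},
  {"tx": 0,"ty": 0,"tz": 0,"yaw": 0,"grip": 0.05},
])

```text
time_s: 26.67
ee_pos: [0.6081, -0.0014, 0.1284]
eef_rot: [-2.087, -2.344, 0.009]
contact_force: [-16.3, -3.7, 16.2]
finger_gap: 0.133
grasp_force: 12.0
```

The bar no longer moves while the force rises to 16 N: it is at the stop. Back off the load, open, and lift away.

step_arm([
  {"tx": 0,"ty": -0.002,"tz": 0,"yaw": 0,"grip": 0.05},
  {"tx": 0,"ty": 0,"tz": 0,"yaw": 0,"grip": 0.5},
  {"tx": 0,"ty": 0,"tz": 0,"yaw": 0,"grip": 0.5},
  {"tx": 0,"ty": 0,"tz": 0,"yaw": 0,"grip": 0.5},
  {"tx": 0,"ty": 0,"tz": 0,"yaw": 0,"grip": 0.5},
  {"tx": 0,"ty": 0,"tz": -0.02,"yaw": 0,"grip": 0.5},
  {"tx": 0,"ty": 0,"tz": -0.03,"yaw": 0,"grip": 0.5},
  {"tx": 0,"ty": 0,"tz": -0.03,"yaw": 0,"grip": 0.5},
])

```text
time_s: 27.33
ee_pos: [0.6086, -0.0005, 0.2076]
eef_rot: [-2.087, -2.346, 0.001]
contact_force: [1.1, -1.2, 0.2]
finger_gap: 0.498
grasp_force: 0.0
```

step_arm([
  {"tx": 0,"ty": 0,"tz": -0.03,"yaw": 0,"grip": 0.5},
  {"tx": 0,"ty": -0.04,"tz": 0,"yaw": 0,"grip": 0.5},
  {"tx": -0.04,"ty": -0.02,"tz": 0,"yaw": 0,"grip": 0.5},
  {"tx": -0.04,"ty": 0,"tz": 0,"yaw": 0,"grip": 0.5},
  {"tx": -0.04,"ty": 0,"tz": 0,"yaw": 0,"grip": 0.5},
  {"tx": -0.04,"ty": 0,"tz": 0,"yaw": 0,"grip": 0.5},
  {"tx": 0,"ty": 0,"tz": 0,"yaw": 0,"grip": 0.5},
  {"tx": 0,"ty": 0,"tz": 0,"yaw": 0,"grip": 0.5},
])

```text
time_s: 28.0
ee_pos: [0.5689, -0.1669, 0.237]
eef_rot: [2.095, 2.341, -0.0]
contact_force: [-0.1, 1.1, 0.2]
finger_gap: 0.498
grasp_force: 0.0
```

```bash
python3 - <<'E'
from h import *; from plant import snapshot,camera_model
where()
t0=cv2.imread("pics/top0.png");s0=cv2.imread("pics/side0.png")
t=snapshot("top");s=snapshot("side");cv2.imwrite("pics/t12.png",t);cv2.imwrite("pics/s12.png",s)
T=camera_model("top");S=camera_model("side")
# predicted positions of bar right/left end at flap angles, measured shift of bar by template match
for n,a,b,r,m in(("barL top",t0,t,(322,212,342,228),T),("barL side",s0,s,(296,206,312,232),S),("tray top",t0,t,(235,235,292,298),T),("dish",t0,t,(432,248,472,288),T),("comb",t0,t,(230,160,292,198),T)):
    x0,y0,x1,y1=r;res=cv2.matchTemplate(b[y0-12:y1+12,x0-12:x1+12],a[y0:y1,x0:x1],cv2.TM_CCOEFF_NORMED);_,v,_,l=cv2.minMaxLoc(res);print(n,"shift px",l[0]-12,l[1]-12,round(v,3))
f=lambda m,th:proj(m,np.r_[O+AX*(-(6*np.cos(th)+107*np.sin(th)))/1e3+AY*.085,(60+107*np.cos(th)-6*np.sin(th))/1e3]).round(1)
for th in(0,.06,.1,.15):print(th,"top",f(T,th),"side",f(S,th))
for c in blobs(t[155:235,318:395].max(2)<45,8):
    p,sz,_=cv2.minAreaRect(c+[318,155]);q=plane(T,p,.09)[:2]-O;print(np.round(p,1),np.round(sz,1),(q@AX).round(3),(q@AY).round(3))
E
```

```text
box xy -0.0636 -0.165 true tip z 0.264 tool x deg 96.34 F [-0.1  1.1  0.2] gap mm 43.8 0.0 28.0
barL top shift px -1 -4 0.794
barL side shift px -2 -1 0.718
tray top shift px 0 0 0.492
dish shift px 10 -12 0.533
comb shift px 0 0 0.997
0 top [329.7 217.8] side [302.6 212.7]
0.06 top [329.9 220. ] side [304.2 213.4]
0.1 top [330.1 221.5] side [305.3 214. ]
0.15 top [330.2 223.3] side [306.7 214.8]
[356.5 204. ] [ 4. 13.] 0.042 -0.003
```

The bar has moved back 4 px (about 0.1 rad from its ajar start) and agrees with the shut position. The brush is unmoved at box x ≈ 0.08, and the tray and comb have not shifted. Handing in.

```bash
python3 -c "
from plant import sign_off
print(sign_off())"
```

```text
the job is handed in; nothing more can be done
None
```

The job is handed in, with no verdict returned: the brush lies bristles down inside the box, the flap is pushed up to its stop, and the tray and comb show no shift; the arm hid the dish and I did not measure the pump, but the arm's path kept clear of both.

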